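# Open the touch-latch cash drawer under control and post the blue note case

### The arm

A 6-joint arm with a two-finger parallel gripper is mounted at the origin on the work surface. World frame = base frame: x ahead of the robot, y to its left, z up, the work surface at z = 0. Lengths are in m, angles in rad, forces in N, time in s.
With the tool pointing down it reaches from about 0.25 to 0.775 m from the base axis. Payload 4 kg.
Tool frame: the origin (TCP) lies midway between the tips of the shut fingers; the grasp point (between the pads) lies 19 mm behind it; z points along the fingers, y is the line along which they close (so a half turn about z gives the same grasp; the last joint's range is limited). The gripper opens to 94 mm and grips with 3 to 60 N. Pads are 16 mm wide; open, the fingers measure 119 mm over their backs; the gripper's body (75 mm by 177 mm) begins 78 mm behind the grasp point.
Start: joints at [-1.398, 0.087, 1.371, -0, 1.684, -0.103], TCP at [0.15, -0.529, 0.206] pointing down, gripper open.
Joint ranges: [-3.1, 3.1], [-0.76, 2.03], [0.27, 2.55], [-1.08, 4.22], [0.17, 2.65], [-2.57, 2.57]. Speed limits (rad/s): [2.79, 2.79, 3.14, 3.14, 3.14, 3.14].

### API

Orientations are given as a 3x3 rotation matrix whose columns are the frame's x, y, z axes.
In Python, from plant import * gives the robot as it stands.
- The arm moves only by the tool play_rows, never from a script. Its arguments are lists of equal length, an entry for each row: "travel": the shift along the tool's x, y, z in cm, a list of three; "roll": the turn about the tool's z in degrees; "jaw": the closure in counts, from 0 (fully open) to 255 (shut). A call has 1 to 8 rows; each row shifts and turns the commanded pose from where the row before left it, along the tool's axes as they then stand; what a row does not reach is not made up. A row lasts 1/8 s, in which the tool goes at most 62.5 mm and 10.7 degrees, less where a joint would pass 70% of its speed; a pose out of reach is approached as far as the arm can. A call is refused whole if a number of a shift passes 6.25 or a number of a turn 10.7, either way. A call with a gripper value outside its range is refused whole. The fingers move at their own pace and stop on an object; the grip force is fixed at half the most. Time passes only in rows, so rows that do not move let the fingers close. It gives the time, the measured TCP pose, the force and the opening at its end, in the units of the state.
- get_state(): the state, without advancing time (a new reading comes with each control period).
- get_image(name): name is "scene" or "side" or "wrist"; returns a dict with "pixels" (480x640x3 uint8, red, green, blue), "fx", "fy", "cx", "cy" (pixels), "world_from_camera" (4x4, takes a point from camera to world coordinates); the wrist camera has in their place "T_tool_cam" (4x4, takes a point from camera to tool coordinates, whose origin is the TCP and whose axes are the flange's). Camera axes: x right, y up, looking along -z (the intrinsics and any distortion apply to the point x, -y, -z); pixel columns grow to the right and rows downward; lengths in m; the calibration is good to about 2 mm. A picture is of the moment at which its call begins: read the wrist's pose just before it. There is no depth.
- job_done(): hands the job in, once; it reports no verdict.
Trained networks look in a picture, given as the dict that the camera call returned (one of the last four; its "shot" number tells which), for a name from the list of things; names that differ only in an ending like _2 or _b are one class to them, and where a whole thing is asked for, a point or a joint stands for the part that bears it (a point fixed in the world has none). Each returns a list of dicts, best first, with "p" (0 to 1); they miss things now and then, are a little off and sometimes report something else, mostly with a low value. They report only what shows in the picture. A call takes as long as a camera call. They do not tell look-alikes from the thing itself.
- boxes_of(label, picture): "point" ([x, y, z] in m, in the coordinates of the camera as it stood for that picture, good to about 4 mm: the middle of the surface that is visible of it).
- masks_of(label, picture): "mask" (480x640 bool, what is visible of it).
The state is a dict: "clock": time; "qpos": joint angles; "qvel": joint speeds; "effort": joint torques, N m; "eef_pos": TCP position; "ee_rot": TCP orientation; "force": force on the tool from outside, world axes, zero at the start; "wrist_torque": the same for the moment, N m; "finger_gap": finger opening in m.
Only numpy, scipy, OpenCV 4.12 (cv2) and the standard library are available. Lean on these libraries where they do the work, as an engineer would, in place of code of your own. Each camera call takes 0.05 s, during which the arm holds its last target. There are 200 camera calls.

### The job

Put the blue note case away in the flip-top cash drawer. Press the drawer's lid at the red mark until the latch clicks, then keep your hand on the lid as it springs up so that it rises gently, without flying open, until it stands fully open; after that slide the blue case upright through the narrow yellow-framed slot in the tray until it has dropped wholly below the tray's surface. Leave the lid open, and leave the red and grey cases and the other things on the counter where they are.

Things in the scene. Friction and masses are not known exactly. Their poses are not given: they have to be found in the camera images.
- till: Flip-top cash drawer on a low steel bracket, fixed: dark box 360 mm wide, 170 deep, 105 high with a steel lid, inclined 30 degrees so that the lid slopes down to the robot (lid's front edge about 105 mm above the counter, rear edge 190). Origin on the counter under the box's middle; x level to its back, y to its left, z up. It reaches from 130 mm in front of the origin to 95 mm behind.
- lid (a joint): Lid's angle, rad, about its rear hinge: 0 latched, -0.038 pressed in to its stop, 2.05 open against its stop (nearly upright, top edge 335 mm above the counter). Sprung open: pushes about 5 N outward at the red mark when shut. Let go when shut it swings at 4.4 rad/s, at 0.5 rad at 2.8; let go from 1.0 rad on it goes to its stop by itself at under 2 rad/s. It must never exceed 3 rad/s.
- latch (a joint): Slide of the touch latch's hidden pawl, m: 0 latched, 0.011 sprung clear (clicked). It springs clear when the lid is pressed in 3 to 5 mm at the red mark (5 to 6 N; at 5 mm the lid meets a firm stop), and stays clear.
- lid_press (a point): Centre of the red mark (26 mm disc) on the lid's top face, mid-width, 18 mm from the lid's free front edge; moves with the lid. Axes: z normal to the lid's face, outward; x along the lid from free edge to hinge; y along the hinge. The lid is a plate 6 mm thick, 360 mm wide, reaching 160 mm from the hinge line.
- lid_hinge (a point): Middle of the lid's hinge line. Fixed on the drawer; axes as slot_mouth. The lid turns about its y axis, the front edge upward. In this frame the closed lid's red mark is at x = -0.142, y = 0, z = +0.006 m.
- slot_mouth (a point): Centre of the posting slot's mouth, in the tray's flat black surface (17 mm under the closed lid), 120 mm left of the drawer's middle, framed in yellow. z out of the slot (inclined 30 degrees towards the robot), x along it up the slope, y across. 104 mm (x) by 17 mm (y), 45 degree lead-ins 4 mm wide on the long sides, floor 84 mm below the mouth. Hinge 82 mm up the slope, front wall 71 mm down it.
- case_blue: The blue hard plastic note case to put away: 96 mm long (x) by 12 mm thick (y) by 75 mm high (z), 120 g. Stands upright in one of the three grooves of the rack. Origin at the centre of its underside.
- case_red: A like case, red, in another groove of the rack (62 mm from groove to groove). To be left alone.
- case_grey: A like case, grey, in another groove of the rack. To be left alone.
- rack: Low fixed metal rack, 116 by 182 mm: base 6 mm thick with three grooves along its x, 62 mm apart, 16 mm wide between guide plates that reach 30 mm above the counter. The cases stand in the grooves, tops 81 mm above the counter. Origin on the counter at its centre.
- sanitiser: Clear sanitiser bottle, 54 mm wide, 150 mm high. Bystander. Origin under its centre.
- thermos: Dark green thermos bottle, 76 mm wide, 220 mm high. Bystander. Origin under its centre.
- screwdriver: Screwdriver with an orange handle, lying, about 200 mm long. Bystander.
- tape: Roll of purple tape, 90 mm wide, 24 mm high, lying flat. Bystander. Origin under its centre.
- calculator: Pocket calculator, 150 by 100 by 16 mm, lying flat. Bystander. Origin under its centre.
There are look-alikes about, which are no part of the job. There is more than one size of the case_blue; the one meant has the size given above.

How it is judged:
By the outcome, as a careful person would: the job done as asked, in the order asked, and still so for the second after the job is handed in, with the robot touching nothing.
It also fails if it takes over 67 s, if anything falls off the work surface, if the arm or the gripper's body presses on something with over 40 N, if the wrist force passes 120 N, or if a joint passes its speed limit or range.

## Working session

There is one attempt and no reset: what is moved stays moved. The work goes in short steps, Python scripts to look and compute and a tool call to move; the robot and the scene stay as the last step left them, time stands still between calls to the robot, and variables do not carry over. Pictures are saved under pics/ and viewed, on a budget of 10 in all, crops included, one or two more only if the job needs it, and the job is handed in when it is done.

Besides the shell and the picture viewer there is one more tool, called after ">>>" as name(argument=value, ...), one argument or row to a line, values as JSON. play_rows: Moves the arm, as the interface text tells. Its arguments: {"type":"object","properties":{"travel":{"type":"array","items":{"type":"array","items":{"type":"number"}}},"roll":{"type":"array","items":{"type":"number"}},"jaw":{"type":"array","items":{"type":"number"}}},"required":["travel","roll","jaw"]}

```bash
ls; mkdir -p pics
cat > h.py <<'E'
from plant import *
import numpy as np, cv2
def save(im,n): cv2.imwrite('pics/'+n+'.png',im['pixels'][:,:,::-1])
def c2w(im,p):
    s=get_state()
    if 'world_from_camera' in im: T=np.array(im['world_from_camera'])
    else:
        W=np.eye(4);W[:3,:3]=s['ee_rot'];W[:3,3]=s['eef_pos'];T=W@np.array(im['T_tool_cam'])
    return (T@np.r_[p,1])[:3]
E
python3 - <<'E'
from h import *
s=get_state()
for k in s: print(k,np.round(s[k],3).tolist())
for c in ['scene','side']:
    im=get_image(c);save(im,c+'0')
    print(c,im.keys(),im['fx'],np.round(im['world_from_camera'],3).tolist())
    for l in ['till','lid','lid_press','slot_mouth','case_blue','case_red','case_grey','rack','thermos','sanitiser','tape','calculator','screwdriver']:
        for d in boxes_of(l,im)[:3]:
            print(l,round(d['p'],2),np.round(c2w(im,d['point']),3))
E
```

```text
pics
clock 0.0
qpos [-1.398, 0.088, 1.372, -0.0, 1.684, -0.103]
qvel [0.0, 0.0, 0.0, 0.0, 0.002, 0.0]
effort [0.0, -34.019, -30.242, 0.072, 0.033, -0.0]
eef_pos [0.15, -0.529, 0.204]
ee_rot [[0.962, 0.272, -0.0], [0.272, -0.962, 0.002], [0.0, -0.002, -1.0]]
force [0.386, 1.111, 0.086]
wrist_torque [0.028, 0.05, -0.02]
finger_gap 0.094
scene dict_keys(['pixels', 'fx', 'fy', 'cx', 'cy', 'world_from_camera', 'shot']) 613.7401694206033 [[0.77, -0.497, 0.399, 1.259], [0.638, 0.608, -0.473, -0.893], [-0.008, 0.619, 0.786, 1.521], [0.0, 0.0, 0.0, 1.0]]
till 0.78 [ 0.641 -0.105  0.134]
lid 0.79 [ 0.567 -0.087  0.147]
lid 0.25 [ 0.643 -0.102  0.134]
lid_press 0.74 [ 0.562 -0.09   0.152]
lid_press 0.35 [0.496 0.368 0.062]
slot_mouth 0.69 [ 0.634 -0.103  0.15 ]
case_blue 0.63 [0.354 0.217 0.028]
case_blue 0.6 [0.365 0.364 0.031]
case_red 0.74 [0.514 0.307 0.059]
case_grey 0.84 [0.496 0.37  0.062]
rack 0.7 [0.549 0.3   0.016]
sanitiser 0.93 [0.728 0.213 0.085]
tape 0.86 [ 0.511 -0.55   0.022]
tape 0.66 [ 0.627 -0.101  0.145]
tape 0.24 [0.526 0.246 0.061]
calculator 0.83 [ 0.377 -0.211  0.019]
side dict_keys(['pixels', 'fx', 'fy', 'cx', 'cy', 'world_from_camera', 'shot']) 441.5802313769681 [[-0.961, 0.177, -0.212, 0.268], [-0.277, -0.613, 0.74, 0.825], [0.001, 0.77, 0.638, 0.908], [0.0, 0.0, 0.0, 1.0]]
till 0.93 [0.573 0.034 0.136]
lid 0.93 [ 0.554 -0.032  0.145]
lid_press 0.61 [ 0.557 -0.03   0.147]
slot_mouth 0.71 [0.571 0.014 0.142]
case_blue 0.84 [0.518 0.257 0.064]
case_blue 0.71 [0.352 0.222 0.036]
case_blue 0.55 [0.353 0.37  0.032]
case_red 0.93 [0.501 0.312 0.06 ]
case_grey 0.66 [0.491 0.369 0.066]
rack 0.81 [0.49  0.349 0.014]
thermos 0.74 [ 0.361 -0.435  0.107]
sanitiser 0.95 [0.704 0.248 0.087]
sanitiser 0.28 [0.518 0.254 0.068]
tape 0.61 [ 0.505 -0.538  0.019]
calculator 0.67 [ 0.374 -0.193  0.019]
screwdriver 0.83 [0.43  0.044 0.021]
screwdriver 0.21 [ 0.505 -0.537  0.018]
```

View pics/scene0.png

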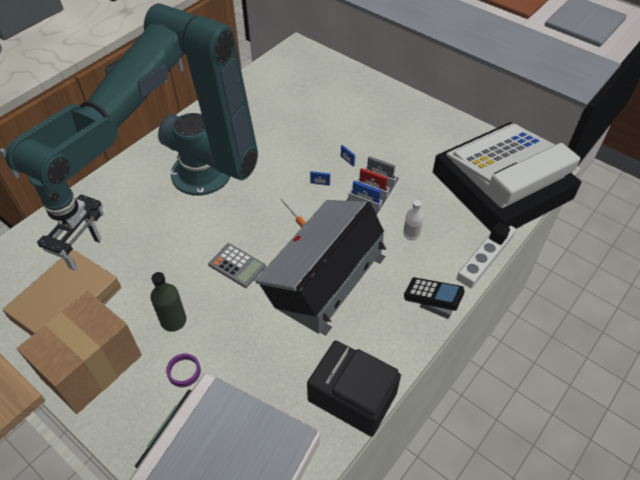

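View pics/side0.png

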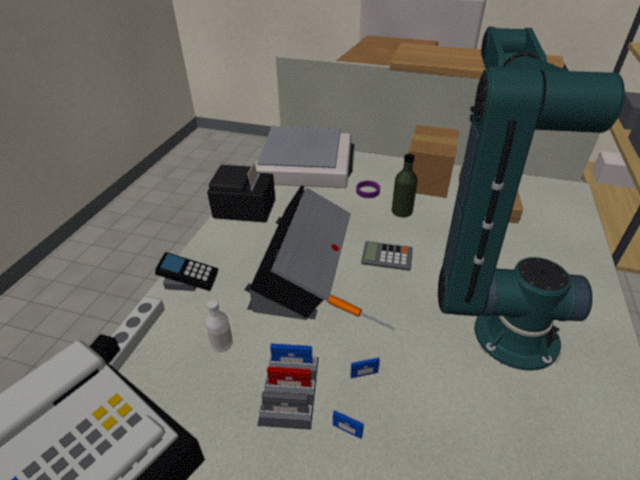

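The scene view shows the closed lid with its red mark at about (297,238), and the rack with the blue, red and grey cases at about (367,190), (373,178) and (380,166). The side view has the mark at (335,247) and the blue rack case at (290,355). The two small loose blue cases are the look-alikes.

Next I triangulate the mark, lid corners and cases.

```bash
cat >> h.py <<'E'
def proj(im,P,Twc=None):
    T=np.linalg.inv(np.array(im['world_from_camera']) if Twc is None else Twc)
    p=np.asarray(P)@T[:3,:3].T+T[:3,3]
    return np.c_[im['cx']+im['fx']*p[:,0]/-p[:,2], im['cy']+im['fy']*p[:,1]/p[:,2]]
def tri(ims,pxs):
    from scipy.optimize import least_squares
    f=lambda x: np.concatenate([(proj(i,[x])[0]-p) for i,p in zip(ims,pxs)])
    r=least_squares(f,[0.5,0,0.1]); return r.x, np.abs(r.fun).max()
E
python3 - <<'E'
from h import *
from scipy.optimize import least_squares
ims=[get_image('scene'),get_image('side')]
px=[];
for im in ims:
    p=im['pixels'].astype(int); red=(p[...,0]>110)&(p[...,1]<60)&(p[...,2]<70)
    n,l,st,c=cv2.connectedComponentsWithStats(red.astype(np.uint8))
    print([(np.round(c[i],1).tolist(),int(st[i,4])) for i in range(1,n) if st[i,4]>8])
    t=np.array([297,238]) if im is ims[0] else np.array([335,247])
    i=1+np.argmin(np.linalg.norm(c[1:]-t,axis=1)); px.append(c[i])
M,e=tri(ims,px); print('mark',M,e)
polys=[]
for im in ims:
    for lab in ['lid']:
        d=boxes_of(lab,im); m=masks_of(lab,im)[0]['mask'].astype(np.uint8)
        c=max(cv2.findContours(m,0,2)[0],key=cv2.contourArea)
        h=cv2.approxPolyDP(cv2.convexHull(c),5,True)[:,0]; print(lab,h.tolist()); polys.append(h)
# lid quad from mark and yaw; report predicted corners
def corners(yaw,M):
    c,s=np.cos(yaw),np.sin(yaw); a=np.pi/6
    x=np.array([c*np.cos(a),s*np.cos(a),np.sin(a)]); y=np.array([-s,c,0])
    return np.array([M-.018*x+.18*y,M-.018*x-.18*y,M+.142*x-.18*y,M+.142*x+.18*y])
def cost(v):
    r=[]
    for im,h in zip(ims,polys):
        q=proj(im,corners(v[0],v[1:]))
        for k in q: r.append(min(np.linalg.norm(h-k,axis=1).min(),8))
    for im,p in zip(ims,px): r+=list(3*(proj(im,[v[1:]])[0]-p))
    return np.array(r)
best=min((least_squares(cost,[y,*M]) for y in np.linspace(-.8,.8,17)),key=lambda r:r.cost)
print('yaw,mark',best.x,np.round(best.fun,1))
for im in ims: print(np.round(proj(im,corners(best.x[0],best.x[1:])),0).tolist())
# cases: triangulate mask corners
for im in ims:
    for lab in ['case_blue','case_red','case_grey']:
        for d in masks_of(lab,im)[:3]:
            if d['p']<.4: continue
            c=max(cv2.findContours(d['mask'].astype(np.uint8),0,2)[0],key=cv2.contourArea)
            print(lab,round(d['p'],2),cv2.approxPolyDP(cv2.convexHull(c),2,True)[:,0].tolist())
E
```

```text
[([373.3, 173.5], 52), ([296.3, 238.0], 23)]
[([288.3, 369.8], 186)]
mark [ 0.47141753  0.00359531 -0.00196506] 9.32872096466184
lid [[365, 202], [294, 289], [256, 281], [326, 201]]
lid [[306, 189], [350, 215], [326, 300], [273, 271]]
yaw,mark [ 0.22456995  0.47127831  0.003537   -0.00194926] [ 1.8  8.   8.   1.6  8.   8.   8.   8.  27.8  8.6 25.2 -6.9]
[[326.0, 203.0], [274.0, 283.0], [315.0, 285.0], [366.0, 201.0]]
[[342.0, 356.0], [345.0, 259.0], [300.0, 238.0], [285.0, 333.0]]
case_blue 0.62 [[341, 145], [355, 155], [354, 165], [341, 156]]
case_blue 0.59 [[354, 182], [379, 190], [379, 202], [354, 194]]
case_blue 0.5 [[310, 172], [328, 173], [330, 183], [312, 183]]
case_red 0.56 [[362, 171], [387, 177], [386, 187], [382, 189], [362, 181]]
case_grey 0.92 [[368, 158], [376, 158], [394, 165], [393, 177], [367, 169]]
case_blue 0.66 [[378, 358], [376, 373], [351, 377], [353, 363]]
case_blue 0.62 [[313, 355], [312, 363], [273, 361], [270, 347], [310, 346]]
case_blue 0.59 [[333, 412], [360, 422], [363, 426], [362, 436], [360, 438], [335, 427]]
case_red 0.78 [[267, 368], [308, 369], [311, 387], [271, 384], [268, 381]]
case_red 0.43 [[270, 346], [279, 343], [311, 346], [312, 363], [273, 361]]
case_red 0.4 [[301, 186], [334, 203], [350, 215], [329, 298], [306, 317], [250, 290], [280, 220]]
case_grey 0.96 [[262, 394], [266, 392], [305, 395], [308, 412], [265, 410]]
```

```bash
cat >> h.py <<'E'
def ray(im,px,z,T=None):
    T=np.array(im['world_from_camera']) if T is None else T
    d=T[:3,:3]@np.array([(px[0]-im['cx'])/im['fx'],-(px[1]-im['cy'])/im['fy'],-1]); o=T[:3,3]
    return o+d*(z-o[2])/d[2]
E
python3 - <<'E'
from h import *
from scipy.optimize import least_squares
ims=[get_image('scene'),get_image('side')]
px=[]
for im,t in zip(ims,[(296,238),(335,247)]):
    p=im['pixels'].astype(int); s=p[...,0]-np.maximum(p[...,1],p[...,2])
    w=np.zeros(s.shape);w[t[1]-9:t[1]+10,t[0]-9:t[0]+10]=1
    s=np.where((w>0)&(s>40),s,0); yy,xx=np.mgrid[:480,:640]
    px.append(np.array([(s*xx).sum(),(s*yy).sum()])/s.sum()); print(px[-1],(s>0).sum())
M,e=tri(ims,px); print('mark',M,e)
A=[[326,202],[256,281],[294,289],[365,202]]; B=[[326,300],[350,212],[306,189],[273,271]]
def corners(yaw,M):
    c,s=np.cos(yaw),np.sin(yaw); a=np.pi/6
    x=np.array([c*np.cos(a),s*np.cos(a),np.sin(a)]); y=np.array([-s,c,0])
    return np.array([M-.018*x+.18*y,M-.018*x-.18*y,M+.142*x-.18*y,M+.142*x+.18*y])
def f(v):
    q=corners(v[0],v[1:])
    return np.r_[(proj(ims[0],q)-A).ravel(),(proj(ims[1],q)-B).ravel(),*[3*(proj(i,[v[1:]])[0]-p) for i,p in zip(ims,px)]]
r=least_squares(f,[0.1,*M],loss='soft_l1'); print(r.x,np.round(r.fun,1))
for n,i,ps in [('b',0,[(354,182),(379,190)]),('r',0,[(362,171),(387,177)]),('g',0,[(368,158),(394,165)]),('b',1,[(270,345),(311,346)]),('r',1,[(267,368),(308,369)]),('g',1,[(263,393),(305,395)])]:
    a,b=[ray(ims[i],p,.081) for p in ps]; d=a-b; print(n,i,np.round(a,3),np.round(b,3),'len',round(np.linalg.norm(d),3),'mid',np.round((a+b)/2,3),'ang',round(np.degrees(np.arctan2(d[1],d[0])),1))
im=get_image('wrist'); print(np.round(im['T_tool_cam'],3).tolist(),im['fx'])
E
```

```text
[296.27991218 238.01372119] 25
[334.65809328 247.17729767] 39
mark [ 0.50520891 -0.07590419  0.11757393] 0.019152301488702506
[ 0.09418337  0.50528928 -0.07639131  0.11530238] [-0.2 -1.8 -1.4 -0.8  0.2 -1.6  0.8 -0.4  2.3 -2.4 -0.3  1.4 -0.9 -2.2
 -1.4 -4.3 -0.1  1.8  0.1  1.5]
b 0 [0.48  0.238 0.081] [0.563 0.26  0.081] len 0.086 mid [0.521 0.249 0.081] ang -164.9
r 0 [0.47  0.294 0.081] [0.549 0.323 0.081] len 0.084 mid [0.51  0.308 0.081] ang -159.6
g 0 [0.449 0.355 0.081] [0.535 0.382 0.081] len 0.09 mid [0.492 0.369 0.081] ang -162.2
b 1 [0.567 0.258 0.081] [0.476 0.234 0.081] len 0.094 mid [0.522 0.246 0.081] ang 14.4
r 1 [0.551 0.317 0.081] [0.464 0.294 0.081] len 0.09 mid [0.507 0.306 0.081] ang 14.5
g 1 [0.536 0.375 0.081] [0.45  0.356 0.081] len 0.088 mid [0.493 0.366 0.081] ang 13.1
[[-0.001, 0.957, 0.289, 0.084], [1.0, 0.001, 0.002, 0.0], [0.001, 0.289, -0.957, -0.179], [0.0, 0.0, 0.0, 1.0]] 376.7458323591737
```

>>> play_rows(
  travel=[
    [0, 0, -5],
    [3.81, -2.83, 0],
    [3.81, -2.83, 0],
    [3.81, -2.83, 0],
    [3.81, -2.83, 0],
    [3.81, -2.83, 0],
    [3.81, -2.83, 0],
    [3.81, -2.83, 0],
  ],
  roll=[0, 0, 0, 0, 0, 0, 0, 0],
  jaw=[255, 255, 255, 255, 255, 255, 255, 255],
)

```text
clock: 3.15
eef_pos: [0.3532, -0.2647, 0.2557]
ee_rot: [[0.962, 0.272, 0.001], [0.272, -0.962, -0.001], [0.0, 0.001, -1.0]]
force: [0.2, -0.5, -0.3]
finger_gap: 0.0174
```

>>> play_rows(
  travel=[
    [3.81, -2.83, 0],
    [3.81, -2.83, 0],
    [3.81, -2.83, 0],
    [3.81, -2.83, 0],
    [3.81, -2.83, 0],
    [0, 0, 0],
    [0, 0, 0],
    [0, 0, 0],
  ],
  roll=[0, 0, 0, 0, 0, -10.6, -10.6, -10.6],
  jaw=[255, 255, 255, 255, 255, 255, 255, 255],
)

```text
clock: 4.15
eef_pos: [0.4973, -0.0777, 0.2555]
ee_rot: [[0.669, 0.743, -0.0], [0.743, -0.669, -0.0], [-0.0, 0.0, -1.0]]
force: [0.2, -0.6, -0.0]
finger_gap: 0.0006
```

>>> play_rows(
  travel=[
    [0, 0, 0],
    [0, 0, 0],
    [0, 0, 0],
    [0, 0, 0],
    [0, 0, 0],
    [0, 0, 0],
    [0, 0, 0],
    [0, 0, 0],
  ],
  roll=[-10.6, -10.6, -10.6, -10.6, -10.6, -10.6, -10.6, -10.6],
  jaw=[255, 255, 255, 255, 255, 255, 255, 255],
)

```text
clock: 5.15
eef_pos: [0.4972, -0.078, 0.2555]
ee_rot: [[-0.679, 0.734, 0.0], [0.734, 0.679, -0.0], [-0.0, 0.0, -1.0]]
force: [-0.4, 0.1, 0.6]
finger_gap: 0.0004
```

>>> play_rows(
  travel=[
    [0, 0, 0],
    [0, 0, 0],
    [0, 0, 0],
    [0, 0, 0],
    [0, 0, 0],
    [0, 0, 0],
  ],
  roll=[-10.6, -10.6, -10.6, -10.6, -10.6, 0],
  jaw=[255, 255, 255, 255, 255, 255],
)

```text
clock: 5.9
eef_pos: [0.4972, -0.078, 0.2555]
ee_rot: [[-0.996, -0.092, 0.0], [-0.092, 0.996, -0.0], [-0.0, -0.0, -1.0]]
force: [1.0, 0.4, -0.1]
finger_gap: 0.0005
```

```bash
cat > w.py <<'E'
from h import *
import sys
s=get_state(); W=np.eye(4);W[:3,:3]=s['ee_rot'];W[:3,3]=s['eef_pos']
im=get_image('wrist'); T=W@np.array(im['T_tool_cam']); save(im,sys.argv[1])
np.savez(sys.argv[1],T=T,K=[im['fx'],im['fy'],im['cx'],im['cy']])
print(s['clock'],np.round(s['eef_pos'],4),'yaw',np.degrees(np.arctan2(s['ee_rot'][1][0],s['ee_rot'][0][0])),np.round(s['qpos'],2),s['finger_gap'],np.round(s['force'],2))
for l in sys.argv[2:]:
    for d in boxes_of(l,im)[:3]: print(l,round(d['p'],2),np.round((T@np.r_[d['point'],1])[:3],4))
E
python3 w.py w1 lid lid_press
python3 - <<'E'
from h import *
p=cv2.imread('pics/w1.png').astype(int); s=p[...,2]-np.maximum(p[...,1],p[...,0])
n,l,st,c=cv2.connectedComponentsWithStats((s>50).astype(np.uint8)); print([(np.round(c[i],1).tolist(),int(st[i,4])) for i in range(1,n) if st[i,4]>60])
d=np.load('w1.npz'); im=dict(zip(['fx','fy','cx','cy'],d['K']))
for i in range(1,n):
    if st[i,4]>60: print(ray(im,c[i],.117,d['T']))
E
```

```text
5.9 [ 0.4972 -0.078   0.2555] yaw -174.7218677863309 [-0.27 -0.02  1.38 -0.    1.78 -1.93] 0.0005214076966081313 [ 0.99  0.37 -0.08]
lid_press 0.6 [ 0.5497 -0.0694  0.1444]
[([165.2, 13.0], 228), ([182.5, 13.0], 223), ([425.0, 164.2], 2131), ([320.4, 231.4], 669)]
[ 0.34514805 -0.20739899  0.117     ]
[ 0.34398507 -0.19452146  0.117     ]
[0.43777912 0.00503305 0.117     ]
[ 0.50364363 -0.07644574  0.117     ]
```

View pics/w1.png

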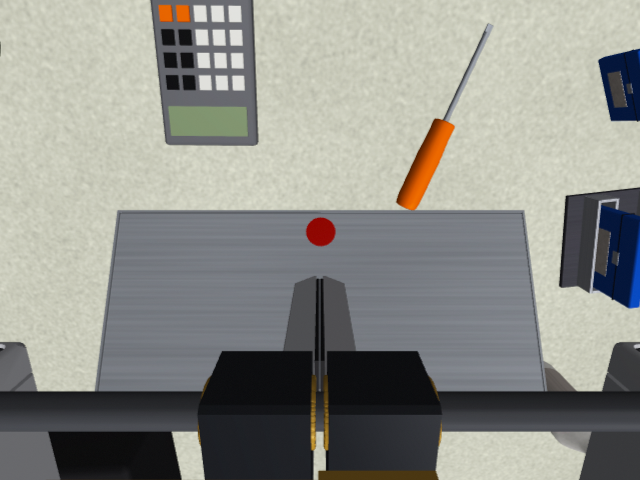

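The wrist view looks with its up side towards the robot. The mark is at (320,231), centred ahead of the shut fingertips, and the lid's front edge runs level at row 211, so the yaw matches. Next I descend and press.

>>> play_rows(
  travel=[
    [-0.3, 0.15, 4],
    [0, 0, 4],
    [0, 0, 3],
    [0, 0, 1.2],
    [0, 0, 0],
  ],
  roll=[0, 0, 0, 0, 0],
  jaw=[255, 255, 255, 255, 255],
)

```text
clock: 6.68
eef_pos: [0.4998, -0.0762, 0.1332]
ee_rot: [[-0.996, -0.093, -0.001], [-0.093, 0.996, 0.0], [0.001, 0.0, -1.0]]
force: [0.0, 0.9, 0.3]
finger_gap: 0.0006
```

>>> play_rows(
  travel=[
    [-0.1, 0, 0.2],
    [-0.1, 0, 0.2],
    [-0.1, 0, 0.2],
    [-0.1, 0, 0.2],
    [-0.05, 0, 0.1],
    [0, 0, 0],
  ],
  roll=[0, 0, 0, 0, 0, 0],
  jaw=[255, 255, 255, 255, 255, 255],
)

```text
clock: 7.42
eef_pos: [0.5045, -0.0757, 0.1243]
ee_rot: [[-0.996, -0.094, -0.0], [-0.094, 0.996, 0.0], [0.0, 0.0, -1.0]]
force: [-0.3, -0.3, 0.2]
finger_gap: 0.0004
```

>>> play_rows(
  travel=[
    [-0.05, 0, 0.09],
    [-0.05, 0, 0.09],
    [-0.05, 0, 0.09],
    [0, 0, 0],
  ],
  roll=[0, 0, 0, 0],
  jaw=[255, 255, 255, 255],
)

```text
clock: 7.92
eef_pos: [0.506, -0.0756, 0.1217]
ee_rot: [[-0.996, -0.094, -0.0], [-0.094, 0.996, -0.0], [0.0, -0.0, -1.0]]
force: [-0.8, 0.9, 0.8]
finger_gap: 0.0002
```

>>> play_rows(
  travel=[
    [-0.05, 0, 0.09],
    [-0.05, 0, 0.09],
    [0, 0, 0],
  ],
  roll=[0, 0, 0],
  jaw=[255, 255, 255],
)

```text
clock: 8.3
eef_pos: [0.5066, -0.0756, 0.1208]
ee_rot: [[-0.996, -0.094, -0.001], [-0.094, 0.996, -0.0], [0.001, -0.0, -1.0]]
force: [-3.3, -0.4, 4.6]
finger_gap: 0.0005
```

>>> play_rows(
  travel=[
    [-0.05, 0, 0.09],
    [-0.05, 0, 0.09],
    [0, 0, 0],
  ],
  roll=[0, 0, 0],
  jaw=[255, 255, 255],
)

```text
clock: 8.68
eef_pos: [0.5075, -0.0755, 0.1191]
ee_rot: [[-0.996, -0.094, -0.001], [-0.094, 0.996, -0.0], [0.001, -0.0, -1.0]]
force: [-3.5, 0.2, 5.7]
finger_gap: 0.0004
```

>>> play_rows(
  travel=[
    [-0.05, 0, 0.09],
    [-0.05, 0, 0.09],
    [0, 0, 0],
  ],
  roll=[0, 0, 0],
  jaw=[255, 255, 255],
)

```text
clock: 9.05
eef_pos: [0.5088, -0.0754, 0.1168]
ee_rot: [[-0.996, -0.094, -0.0], [-0.094, 0.996, -0.0], [0.0, -0.0, -1.0]]
force: [-3.1, 0.4, 3.9]
finger_gap: 0.0007
```

>>> play_rows(
  travel=[
    [-0.05, 0, 0.09],
    [0, 0, 0],
  ],
  roll=[0, 0],
  jaw=[255, 255],
)

```text
clock: 9.3
eef_pos: [0.5093, -0.0754, 0.1159]
ee_rot: [[-0.996, -0.094, -0.0], [-0.094, 0.996, -0.0], [0.0, -0.0, -1.0]]
force: [-4.8, -0.7, 6.7]
finger_gap: 0.0003
```

Run:
```python
from h import *
s=get_state(); print(s['clock'],np.round(s['eef_pos'],4),np.round(s['force'],2))
# path in the till's (X,Z) plane about hinge; tip box half width b, contact radius r(theta)
b=.008; a=np.pi/6
th0=-.034
def tcp(th,b=b):
    r=np.interp(th,[th0,.5,2.1],[.138,.138,.138])
    al=np.pi+a-th; u=np.array([np.cos(al),np.sin(al)]); N=np.array([np.sin(al),-np.cos(al)])
    c=r*u+.006*N
    k=np.clip(N[0]/.15,-1,1)       # smooth change of the touching corner
    return c+np.array([b*k,0])
ths=np.r_[np.linspace(th0,.3,11),np.linspace(.3,2.1,46)[1:]]
P=np.array([tcp(t) for t in ths]); d=np.diff(P,axis=0)*100
for i in range(0,len(d),8):
    print(i,'th',round(ths[min(i+8,len(d))],2),[[round(-x,2),0,round(-z,2)] for x,z in d[i:i+8]])
```

```text
9.3 [ 0.5093 -0.0754  0.1159] [-4.83 -0.72  6.71]
0 th 0.23 [[np.float64(0.22), 0, np.float64(-0.41)], [np.float64(0.21), 0, np.float64(-0.41)], [np.float64(0.19), 0, np.float64(-0.42)], [np.float64(0.18), 0, np.float64(-0.43)], [np.float64(0.16), 0, np.float64(-0.43)], [np.float64(0.15), 0, np.float64(-0.44)], [np.float64(0.14), 0, np.float64(-0.44)], [np.float64(0.12), 0, np.float64(-0.45)]]
8 th 0.54 [[np.float64(0.11), 0, np.float64(-0.45)], [np.float64(0.09), 0, np.float64(-0.45)], [np.float64(0.09), 0, np.float64(-0.55)], [np.float64(0.03), 0, np.float64(-0.55)], [np.float64(-0.17), 0, np.float64(-0.55)], [np.float64(-0.19), 0, np.float64(-0.55)], [np.float64(-0.21), 0, np.float64(-0.55)], [np.float64(-0.24), 0, np.float64(-0.55)]]
16 th 0.86 [[np.float64(-0.26), 0, np.float64(-0.55)], [np.float64(-0.28), 0, np.float64(-0.55)], [np.float64(-0.3), 0, np.float64(-0.55)], [np.float64(-0.18), 0, np.float64(-0.54)], [np.float64(-0.13), 0, np.float64(-0.54)], [np.float64(-0.15), 0, np.float64(-0.53)], [np.float64(-0.17), 0, np.float64(-0.52)], [np.float64(-0.19), 0, np.float64(-0.52)
[... 674 characters left out ...]
oat64(-0.46), 0, np.float64(-0.3)]]
40 th 1.82 [[np.float64(-0.48), 0, np.float64(-0.28)], [np.float64(-0.49), 0, np.float64(-0.26)], [np.float64(-0.5), 0, np.float64(-0.24)], [np.float64(-0.51), 0, np.float64(-0.22)], [np.float64(-0.51), 0, np.float64(-0.2)], [np.float64(-0.52), 0, np.float64(-0.18)], [np.float64(-0.53), 0, np.float64(-0.16)], [np.float64(-0.54), 0, np.float64(-0.14)]]
48 th 2.1 [[np.float64(-0.54), 0, np.float64(-0.12)], [np.float64(-0.54), 0, np.float64(-0.09)], [np.float64(-0.55), 0, np.float64(-0.07)], [np.float64(-0.55), 0, np.float64(-0.05)], [np.float64(-0.55), 0, np.float64(-0.03)], [np.float64(-0.55), 0, np.float64(-0.01)], [np.float64(-0.55), 0, np.float64(0.02)]]
```

The force fell from 6.7 to 5.0 N and then rose again, so the latch has probably clicked. Now I follow the lid up.

>>> play_rows(
  travel=[
    [0.22, 0, -0.41],
    [0.21, 0, -0.41],
    [0.19, 0, -0.42],
    [0.18, 0, -0.43],
    [0.16, 0, -0.43],
    [0.15, 0, -0.44],
    [0.14, 0, -0.44],
    [0.12, 0, -0.45],
  ],
  roll=[0, 0, 0, 0, 0, 0, 0, 0],
  jaw=[255, 255, 255, 255, 255, 255, 255, 255],
)

```text
clock: 10.3
eef_pos: [0.4959, -0.0766, 0.1501]
ee_rot: [[-0.996, -0.094, 0.0], [-0.094, 0.996, -0.0], [-0.0, -0.0, -1.0]]
force: [-1.8, -0.3, 4.1]
finger_gap: 0.0003
```

The lid is following with a 4.5 N contact.

>>> play_rows(
  travel=[
    [0.11, 0, -0.45],
    [0.09, 0, -0.45],
    [0.09, 0, -0.55],
    [0.03, 0, -0.55],
    [-0.17, 0, -0.55],
    [-0.19, 0, -0.55],
    [-0.21, 0, -0.55],
    [-0.24, 0, -0.55],
  ],
  roll=[0, 0, 0, 0, 0, 0, 0, 0],
  jaw=[255, 255, 255, 255, 255, 255, 255, 255],
)

```text
clock: 11.3
eef_pos: [0.5011, -0.0761, 0.1921]
ee_rot: [[-0.996, -0.094, 0.0], [-0.094, 0.996, -0.0], [-0.0, -0.0, -1.0]]
force: [-2.4, -0.3, 3.0]
finger_gap: 0.0005
```

>>> play_rows(
  travel=[
    [-0.26, 0, -0.55],
    [-0.28, 0, -0.55],
    [-0.3, 0, -0.55],
    [-0.18, 0, -0.54],
    [-0.13, 0, -0.54],
    [-0.15, 0, -0.53],
    [-0.17, 0, -0.52],
    [-0.19, 0, -0.52],
  ],
  roll=[0, 0, 0, 0, 0, 0, 0, 0],
  jaw=[255, 255, 255, 255, 255, 255, 255, 255],
)

```text
clock: 12.3
eef_pos: [0.5178, -0.0745, 0.2351]
ee_rot: [[-0.996, -0.094, 0.001], [-0.094, 0.996, 0.0], [-0.001, -0.0, -1.0]]
force: [2.5, 0.5, 0.4]
finger_gap: 0.0006
```

>>> play_rows(
  travel=[
    [-0.22, 0, -0.51],
    [-0.24, 0, -0.5],
    [-0.26, 0, -0.49],
    [-0.27, 0, -0.48],
    [-0.29, 0, -0.47],
    [-0.31, 0, -0.46],
    [-0.33, 0, -0.44],
    [-0.35, 0, -0.43],
  ],
  roll=[0, 0, 0, 0, 0, 0, 0, 0],
  jaw=[255, 255, 255, 255, 255, 255, 255, 255],
)

```text
clock: 13.3
eef_pos: [0.5401, -0.0724, 0.2728]
ee_rot: [[-0.996, -0.094, -0.0], [-0.094, 0.996, -0.0], [0.0, -0.0, -1.0]]
force: [2.4, 0.7, 0.0]
finger_gap: 0.0003
```

The force direction doesn't fit the plan, so I take a quick look.

Run:
```python
from h import *
im=get_image('side'); cv2.imwrite('pics/s2.png',cv2.resize(im['pixels'][150:330,200:440,::-1],None,fx=3,fy=3,interpolation=cv2.INTER_CUBIC))
print(get_state()['clock'],get_state()['force'])
```

```text
13.35 [1.79719461 0.86763813 0.73198713]
```

View pics/s2.png

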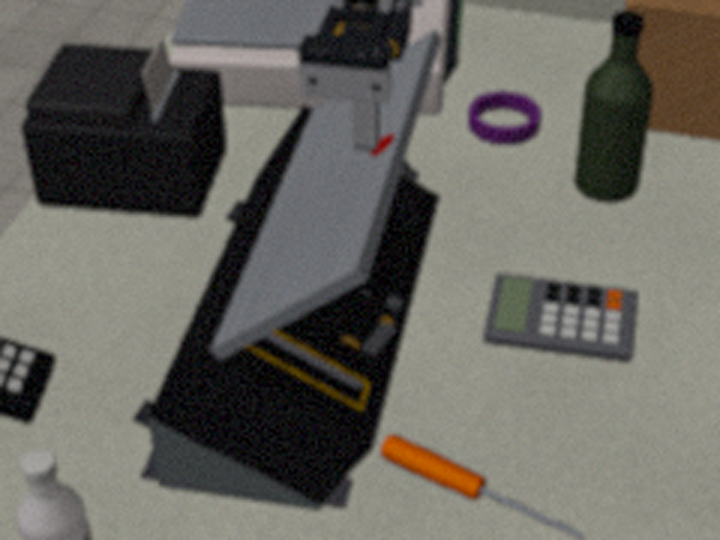

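The fingertip, at about (365,150) in the crop, rests on the lid's top face just beside the red mark. The lid is about 1.2 rad open, and the yellow slot shows below at (310,370). I carry on.

>>> play_rows(
  travel=[
    [-0.36, 0, -0.42],
    [-0.38, 0, -0.4],
    [-0.4, 0, -0.38],
    [-0.41, 0, -0.37],
    [-0.43, 0, -0.35],
    [-0.44, 0, -0.33],
    [-0.45, 0, -0.32],
    [-0.46, 0, -0.3],
  ],
  roll=[0, 0, 0, 0, 0, 0, 0, 0],
  jaw=[255, 255, 255, 255, 255, 255, 255, 255],
)

```text
clock: 14.35
eef_pos: [0.5733, -0.0693, 0.3014]
ee_rot: [[-0.996, -0.094, -0.0], [-0.094, 0.996, -0.0], [0.0, -0.0, -1.0]]
force: [0.7, -0.6, -0.0]
finger_gap: 0.0007
```

>>> play_rows(
  travel=[
    [-0.48, 0, -0.28],
    [-0.49, 0, -0.26],
    [-0.5, 0, -0.24],
    [-0.51, 0, -0.22],
    [-0.51, 0, -0.2],
    [-0.52, 0, -0.18],
    [-0.53, 0, -0.16],
    [-0.54, 0, -0.14],
  ],
  roll=[0, 0, 0, 0, 0, 0, 0, 0],
  jaw=[255, 255, 255, 255, 255, 255, 255, 255],
)

```text
clock: 15.35
eef_pos: [0.614, -0.0654, 0.3181]
ee_rot: [[-0.996, -0.094, -0.0], [-0.094, 0.996, -0.0], [0.0, -0.0, -1.0]]
force: [1.4, 0.6, -0.0]
finger_gap: 0.0005
```

>>> play_rows(
  travel=[
    [-0.54, 0, -0.12],
    [-0.54, 0, -0.09],
    [-0.55, 0, -0.07],
    [-0.55, 0, -0.05],
    [-0.55, 0, -0.03],
    [-0.55, 0, -0.01],
    [-0.55, 0, 0],
    [-0.4, 0, 0],
  ],
  roll=[0, 0, 0, 0, 0, 0, 0, 0],
  jaw=[255, 255, 255, 255, 255, 255, 255, 255],
)

```text
clock: 16.35
eef_pos: [0.656, -0.0615, 0.3217]
ee_rot: [[-0.996, -0.094, -0.0], [-0.094, 0.996, -0.0], [0.0, -0.0, -1.0]]
force: [0.1, 0.3, -0.6]
finger_gap: 0.0001
```

>>> play_rows(
  travel=[
    [0, 0, -3],
    [0, 0, -3.5],
    [2, 2.5, 0],
    [4, 4, 0],
    [4, 4, 0],
    [0.5, 0.5, 2],
    [0, 0, 0],
  ],
  roll=[0, 0, 0, 0, 0, 0, 0],
  jaw=[255, 255, 255, 255, 200, 165, 165],
)

```text
clock: 17.23
eef_pos: [0.5398, 0.0388, 0.3661]
ee_rot: [[-0.995, -0.095, -0.002], [-0.095, 0.995, -0.0], [0.002, 0.0, -1.0]]
force: [-0.3, 0.4, 0.6]
finger_gap: 0.0273
```

```bash
python3 w.py w2 slot_mouth lid
```

```text
17.225 [0.5398 0.0388 0.3661] yaw -174.53066283971904 [-0.03  0.1   1.04 -0.    2.   -1.7 ] 0.027324754719397937 [-0.32  0.42  0.61]
slot_mouth 0.67 [ 0.6104 -0.0809  0.1356]
lid 0.73 [ 0.6246 -0.0783  0.2766]
```

View pics/w2.png

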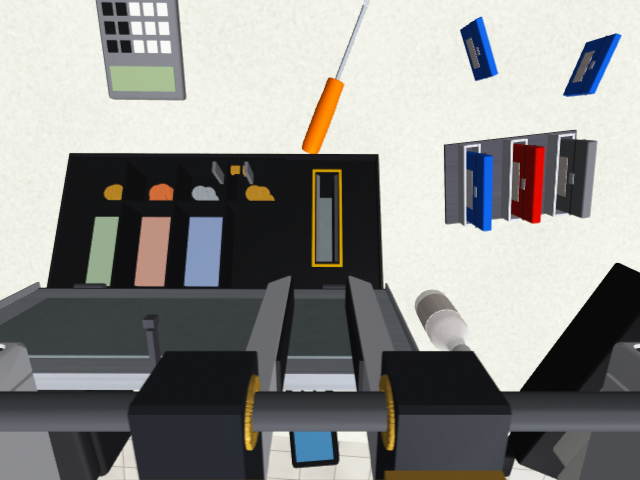

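The lid stands fully open. The yellow frame runs from (312,170) to (342,266), and its slot is the only framed one. The blue rack case is at (479,190). Now I measure both from this picture.

```bash
python3 - <<'E'
from h import *
from scipy.optimize import least_squares
p=cv2.imread('pics/w2.png'); h=cv2.cvtColor(p,cv2.COLOR_BGR2HSV)
d=np.load('w2.npz'); im=dict(zip(['fx','fy','cx','cy'],d['K'])); T=d['T']
y=((h[...,0]>17)&(h[...,0]<32)&(h[...,1]>150)&(h[...,2]>120)).astype(np.uint8); y[:160]=0;y[275:]=0;y[:,:300]=0;y[:,355:]=0
ys,xs=np.nonzero(y); c=np.c_[xs,ys]; r=cv2.minAreaRect(c.astype(np.float32)); q=cv2.boxPoints(r); print(r)
q=q[np.argsort(q[:,1])]; f=q[:2][np.argsort(q[:2,0])]; b=q[2:][np.argsort(q[2:,0])]; Q=np.array([f[0],f[1],b[0],b[1]])
def cor(v):
    yaw,L,Wd=v[3],v[4],v[5]; cc,s=np.cos(yaw),np.sin(yaw);a=np.pi/6
    x=np.array([cc*np.cos(a),s*np.cos(a),np.sin(a)]);yy=np.array([-s,cc,0]);S=v[:3]
    return np.array([S-x*L/2-yy*Wd/2,S-x*L/2+yy*Wd/2,S+x*L/2-yy*Wd/2,S+x*L/2+yy*Wd/2])
for z in [.127]:
    g=lambda v:(proj(im,cor(np.r_[v[:2],z,v[2:]]),T)-Q).ravel()
    s=least_squares(g,[.556,.05,.094,.12,.03]); print(z,np.round(s.x,4),np.abs(s.fun).max())
def blob(m,box):
    k=np.zeros_like(m);x0,y0,x1,y1=box;k[y0:y1,x0:x1]=m[y0:y1,x0:x1]; return k
bl=blob(((h[...,0]>100)&(h[...,0]<130)&(h[...,1]>120)).astype(np.uint8),(455,140,505,240))
ys,xs=np.nonzero(bl); r=cv2.approxPolyDP(cv2.convexHull(np.c_[xs,ys].astype(np.int32)),2,True)[:,0]
for k in r: print(k,np.round(ray(im,k,.081,T),4))
E
python3 - <<'E'
import cv2
p=cv2.imread('pics/w2.png')[120:240,430:610]
cv2.imwrite('pics/c2.png',cv2.resize(p,None,fx=4,fy=4,interpolation=cv2.INTER_CUBIC))
E
```

```text
((327.0, 217.5), (97.0, 30.0), 90.0)
0.127 [0.5556 0.0493 0.0887 0.1151 0.0342] 0.5029474977481527
[489 230] [0.5655 0.2598 0.081 ]
[483 230] [0.5662 0.2522 0.081 ]
[467 220] [0.5551 0.229  0.081 ]
[467 151] [0.4707 0.2113 0.081 ]
[492 156] [0.4736 0.2427 0.081 ]
```

View pics/c2.png

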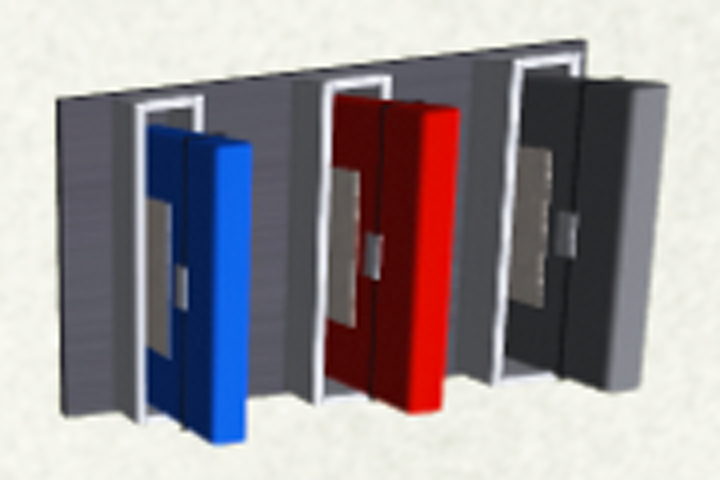

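The blue case's top face runs from (488,155) to (488,230) in the full picture, centre about (0.520, 0.248), yaw about 13°. Next I go above it.

>>> play_rows(
  travel=[
    [0.6, 4.2, 0],
    [0.6, 5.2, 0],
    [0.6, 5.2, 3],
    [0.7, 5.2, 6],
    [0, 0.8, 6],
    [0, 0, 5],
    [0, 0, 0.6],
    [0, 0, 0],
  ],
  roll=[0, 0, 0, 0, 0, -7.5, 0, 0],
  jaw=[157, 157, 157, 157, 157, 157, 157, 157],
)

```text
clock: 18.38
eef_pos: [0.5006, 0.2298, 0.1753]
ee_rot: [[-0.975, -0.221, 0.002], [-0.221, 0.975, 0.001], [-0.002, 0.0, -1.0]]
force: [-0.5, 0.1, 0.2]
finger_gap: 0.0362
```

```bash
python3 w.py w3
python3 - <<'E'
from h import *
p=cv2.imread('pics/w3.png'); h=cv2.cvtColor(p,cv2.COLOR_BGR2HSV); d=np.load('w3.npz'); im=dict(zip(['fx','fy','cx','cy'],d['K'])); T=d['T']
print('centre expected px',np.round(proj(im,[[.5195,.248,.081],[.473,.2385,.081],[.566,.258,.081]],T)))
print('tip px',np.round(proj(im,[[*T[:2,3],0]],T)))
E
```

```text
18.375 [0.5006 0.2298 0.1753] yaw -167.25303133390273 [ 0.33  0.1   1.42 -0.    1.62 -1.47] 0.03622707439802206 [-0.5   0.06  0.25]
centre expected px [[337. 267.]
 [339. 207.]
 [336. 321.]]
tip px [[319. 122.]]
```

View pics/w3.png

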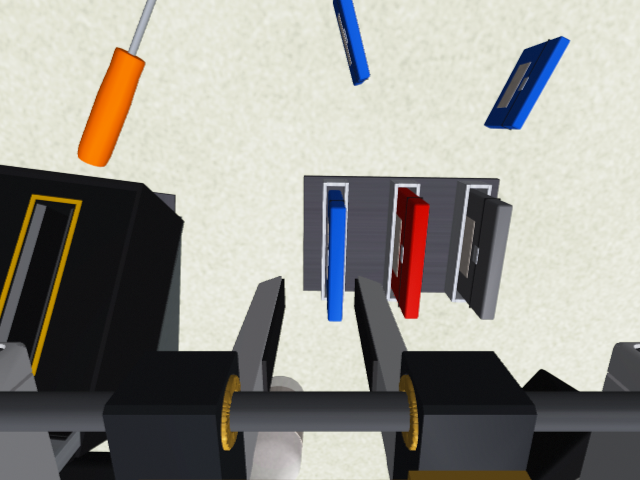

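The blue top face spans (337,206) to (335,320), as predicted, and it is parallel to the fingers. I descend with a 1.3 cm shift and grip it towards its robot-side end.

>>> play_rows(
  travel=[
    [0.37, 1.34, 3],
    [0, 0, 5],
    [0, 0, 3.5],
    [0, 0, 2],
    [0, 0, 0.5],
    [0, 0, 0],
    [0, 0, 0],
    [0, 0, 0],
  ],
  roll=[0, 0, 0, 0, 0, 0, 0, 0],
  jaw=[157, 157, 157, 157, 157, 255, 255, 255],
)

```text
clock: 19.42
eef_pos: [0.4936, 0.2424, 0.0353]
ee_rot: [[-0.975, -0.223, 0.003], [-0.223, 0.975, 0.001], [-0.003, 0.0, -1.0]]
force: [-0.2, -0.2, 4.4]
finger_gap: 0.012
```

>>> play_rows(
  travel=[
    [0, 0, 0],
    [0, 0, 0],
    [0, 0, 0],
    [0, 0, -1],
    [0, 0, -2],
    [0, 0, -3],
    [0, 0, -5],
    [0, 0, -5],
  ],
  roll=[0, 0, 0, 0, 0, 0, 0, 0],
  jaw=[255, 255, 255, 255, 255, 255, 255, 255],
)

```text
clock: 20.42
eef_pos: [0.4916, 0.2418, 0.1942]
ee_rot: [[-0.975, -0.223, -0.003], [-0.223, 0.975, -0.001], [0.003, -0.0, -1.0]]
force: [0.5, 0.5, -1.3]
finger_gap: 0.0121
```

The case is held, with a gap of 12 mm. The tool can't tilt, so I press the case's rear bottom corner on the flat tray beside the slot. That should swing it 30° in the pads.

>>> play_rows(
  travel=[
    [0, 0, -3],
    [0, 0, -2.6],
    [-0.3, -4.5, 0],
    [-0.3, -4.5, 0],
    [-0.3, -4.5, 0],
    [-0.3, -4.5, 0],
    [-0.26, -4.4, 0],
    [0, 0, 0],
  ],
  roll=[7.5, 0, 0, 0, 0, 0, 0, 0],
  jaw=[255, 255, 255, 255, 255, 255, 255, 255],
)

```text
clock: 21.42
eef_pos: [0.5279, 0.0179, 0.2488]
ee_rot: [[-0.996, -0.089, -0.002], [-0.089, 0.996, -0.001], [0.002, -0.0, -1.0]]
force: [0.2, 0.5, -0.5]
finger_gap: 0.012
```

```bash
python3 w.py w4
```

```text
21.425 [0.5279 0.0179 0.2488] yaw -174.8661346952099 [-0.07  0.04  1.34 -0.    1.77 -1.73] 0.01204484763745522 [ 0.24  0.55 -0.52]
```

View pics/w4.png

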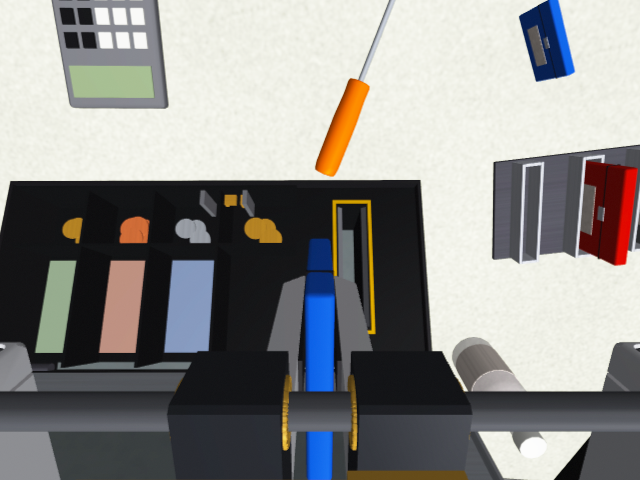

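The case is held straight above the bare tray strip, with the slot at (352,265). I press down now.

>>> play_rows(
  travel=[
    [0, 0, 3],
    [0, 0, 2],
    [0, 0, 1],
    [0, 0, 0.3],
    [0.03, 0, 0.3],
    [0.06, 0, 0.3],
    [0.1, 0, 0.3],
    [0, 0, 0],
  ],
  roll=[0, 0, 0, 0, 0, 0, 0, 0],
  jaw=[255, 255, 255, 255, 255, 255, 255, 255],
)

```text
clock: 22.48
eef_pos: [0.5263, 0.0202, 0.1781]
ee_rot: [[-0.996, -0.094, 0.001], [-0.094, 0.996, -0.0], [-0.001, -0.0, -1.0]]
force: [-0.1, 0.0, -1.4]
finger_gap: 0.0119
```

>>> play_rows(
  travel=[
    [0.1, 0, 0.3],
    [0.1, 0, 0.3],
    [0.1, 0, 0.3],
    [0, 0, 0],
  ],
  roll=[0, 0, 0, 0],
  jaw=[255, 255, 255, 255],
)

```text
clock: 22.98
eef_pos: [0.5233, 0.0198, 0.1716]
ee_rot: [[-0.996, -0.094, 0.003], [-0.094, 0.996, -0.001], [-0.002, -0.001, -1.0]]
force: [-5.0, -0.6, 8.3]
finger_gap: 0.0117
```

>>> play_rows(
  travel=[
    [0.1, 0, 0.3],
    [0.1, 0, 0.3],
    [0, 0, 0],
  ],
  roll=[0, 0, 0],
  jaw=[255, 255, 255],
)

```text
clock: 23.35
eef_pos: [0.5209, 0.0196, 0.1654]
ee_rot: [[-0.996, -0.094, 0.001], [-0.094, 0.996, -0.001], [-0.001, -0.001, -1.0]]
force: [-5.7, -0.7, 8.7]
finger_gap: 0.0121
```

>>> play_rows(
  travel=[
    [0.1, 0, 0.3],
    [0.1, 0, 0.3],
    [0, 0, 0],
  ],
  roll=[0, 0, 0],
  jaw=[255, 255, 255],
)

```text
clock: 23.72
eef_pos: [0.5189, 0.0194, 0.1591]
ee_rot: [[-0.996, -0.094, 0.001], [-0.094, 0.996, -0.001], [-0.001, -0.001, -1.0]]
force: [-6.7, -0.6, 7.2]
finger_gap: 0.0118
```

The force levels off near 10 N, so the case is swinging. I continue.

>>> play_rows(
  travel=[
    [0.1, 0, 0.3],
    [0.1, 0, 0.3],
    [0.1, 0, 0.3],
    [0.1, 0, 0.3],
    [0, 0, 0],
  ],
  roll=[0, 0, 0, 0, 0],
  jaw=[255, 255, 255, 255, 255],
)

```text
clock: 24.35
eef_pos: [0.5154, 0.019, 0.1468]
ee_rot: [[-0.996, -0.094, 0.002], [-0.094, 0.996, -0.001], [-0.002, -0.001, -1.0]]
force: [-4.7, 0.1, 6.3]
finger_gap: 0.0115
```

>>> play_rows(
  travel=[
    [0.1, 0, 0.3],
    [0.1, 0, 0.3],
    [0, 0, 0],
  ],
  roll=[0, 0, 0],
  jaw=[255, 255, 255],
)

```text
clock: 24.72
eef_pos: [0.5137, 0.0189, 0.1407]
ee_rot: [[-0.996, -0.094, 0.003], [-0.094, 0.996, -0.0], [-0.003, -0.001, -1.0]]
force: [-3.0, -0.2, 5.5]
finger_gap: 0.0118
```

>>> play_rows(
  travel=[
    [0.1, 0, 0.2],
    [0.05, 0, 0.2],
    [0, 0, 0],
  ],
  roll=[0, 0, 0],
  jaw=[255, 255, 255],
)

```text
clock: 25.1
eef_pos: [0.5127, 0.0188, 0.1369]
ee_rot: [[-0.996, -0.094, 0.004], [-0.094, 0.996, -0.0], [-0.004, -0.001, -1.0]]
force: [-1.7, 0.0, 5.9]
finger_gap: 0.0119
```

Run:
```python
from h import *
im=get_image('side'); cv2.imwrite('pics/s5.png',cv2.resize(im['pixels'][180:330,220:420,::-1],None,fx=4,fy=4,interpolation=cv2.INTER_CUBIC))
```

```text
(no output)
```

View pics/s5.png

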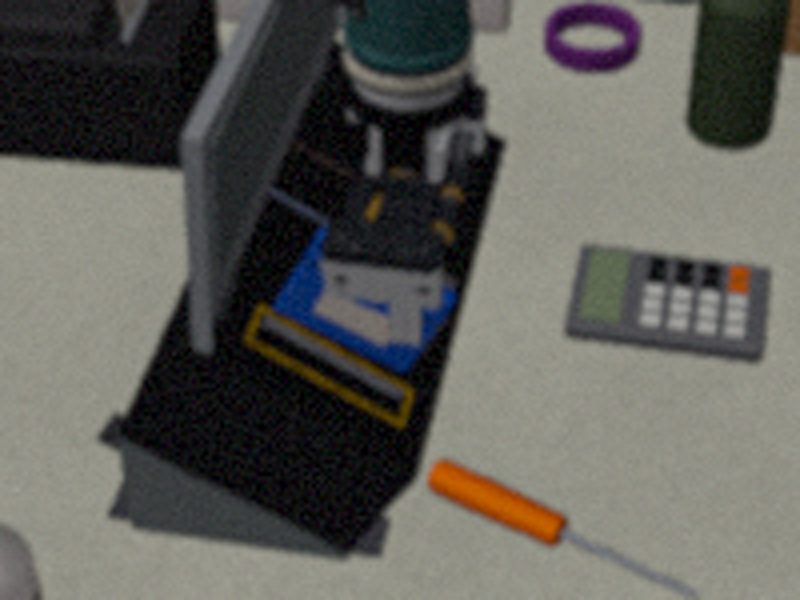

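The case's lower edge, from (275,305) to (405,372), is parallel to the yellow slot, from (255,325) to (407,407), and level with it along its length. I lift clear, shift 26.5 mm across and start inserting.

>>> play_rows(
  travel=[
    [0.5, 0, -0.87],
    [0.3, 0, -0.52],
    [0, 1, 0],
    [0, 1.3, 0],
    [0, 0.35, 0],
    [0, 0, 0],
  ],
  roll=[0, 0, 0, 0, 0, 0],
  jaw=[255, 255, 255, 255, 255, 255],
)

```text
clock: 25.9
eef_pos: [0.5013, 0.0451, 0.1483]
ee_rot: [[-0.995, -0.095, -0.0], [-0.095, 0.995, -0.0], [0.001, -0.0, -1.0]]
force: [0.7, -0.5, -1.6]
finger_gap: 0.0117
```

```bash
python3 w.py w6
```

```text
25.9 [0.5013 0.0451 0.1483] yaw -174.53328310725243 [-0.02  0.    1.57 -0.    1.57 -1.69] 0.011684636110114973 [ 0.71 -0.51 -1.61]
```

View pics/w6.png

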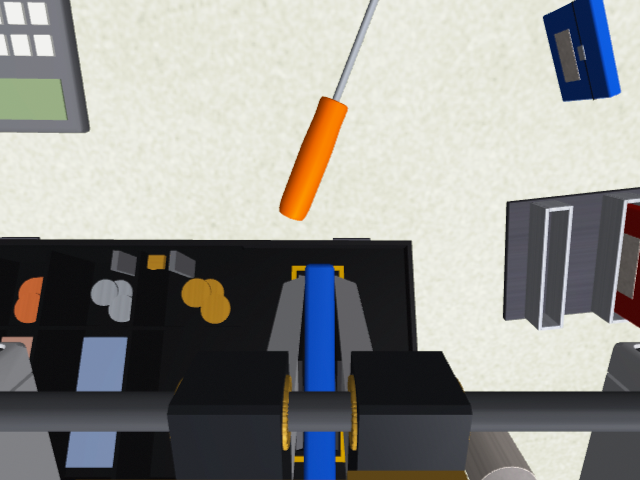

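The frame's front, at columns 292–344, is centred on the case at column 320 to within about 1 mm. After a small correction I insert.

>>> play_rows(
  travel=[
    [-0.13, -0.1, -0.08],
    [-0.25, 0, 0.43],
    [-0.25, 0, 0.43],
    [-0.25, 0, 0.43],
    [-0.15, 0, 0.26],
    [-0.15, 0, 0.26],
    [0, 0, 0],
  ],
  roll=[0, 0, 0, 0, 0, 0, 0],
  jaw=[255, 255, 255, 255, 255, 255, 255],
)

```text
clock: 26.82
eef_pos: [0.5132, 0.0447, 0.131]
ee_rot: [[-0.996, -0.094, -0.001], [-0.094, 0.996, -0.0], [0.001, -0.0, -1.0]]
force: [1.0, -0.6, -2.2]
finger_gap: 0.0118
```

>>> play_rows(
  travel=[
    [-0.15, 0, 0.26],
    [-0.15, 0, 0.26],
    [0, 0, 0],
  ],
  roll=[0, 0, 0],
  jaw=[255, 255, 255],
)

```text
clock: 27.2
eef_pos: [0.5161, 0.045, 0.1258]
ee_rot: [[-0.996, -0.094, -0.001], [-0.094, 0.996, -0.0], [0.001, -0.0, -1.0]]
force: [0.6, 0.8, -1.6]
finger_gap: 0.0117
```

It is 13 mm in with no contact force. I go 8 mm further, then release.

>>> play_rows(
  travel=[
    [-0.15, 0, 0.26],
    [-0.15, 0, 0.26],
    [-0.1, 0, 0.17],
    [0, 0, 0],
  ],
  roll=[0, 0, 0, 0],
  jaw=[255, 255, 255, 255],
)

```text
clock: 27.7
eef_pos: [0.5201, 0.0453, 0.1189]
ee_rot: [[-0.996, -0.094, -0.001], [-0.094, 0.996, -0.0], [0.001, -0.0, -1.0]]
force: [-0.1, 0.5, -1.6]
finger_gap: 0.0115
```

>>> play_rows(
  travel=[
    [0, 0, 0],
    [0, 0, 0],
    [0, 0, 0],
    [0, 0, 0],
  ],
  roll=[0, 0, 0, 0],
  jaw=[195, 195, 195, 195],
)

```text
clock: 28.2
eef_pos: [0.5203, 0.0453, 0.1194]
ee_rot: [[-0.996, -0.094, 0.0], [-0.094, 0.996, -0.0], [-0.0, -0.0, -1.0]]
force: [-0.1, -0.7, 0.1]
finger_gap: 0.0222
```

>>> play_rows(
  travel=[
    [0.5, 0, -1],
    [2, 0, -4],
    [2, 0, -6],
    [0, 0, -3],
    [0, 0, 0],
  ],
  roll=[0, 0, 0, 0, 0],
  jaw=[195, 195, 195, 195, 195],
)

```text
clock: 28.82
eef_pos: [0.4768, 0.0411, 0.2626]
ee_rot: [[-0.996, -0.094, 0.008], [-0.094, 0.996, -0.0], [-0.008, -0.001, -1.0]]
force: [0.8, -0.0, -0.3]
finger_gap: 0.0223
```

```bash
python3 w.py w7
```

```text
28.825 [0.4768 0.0411 0.2626] yaw -174.59786789331093 [-0.03 -0.08  1.43 -0.    1.79 -1.7 ] 0.022322762566058398 [ 0.84 -0.04 -0.27]
```

View pics/w7.png

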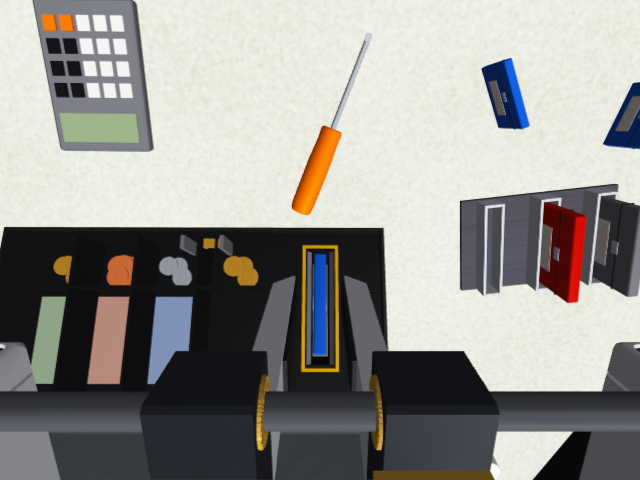

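The case has dropped into the slot; its top runs from (320,253) to (320,356), inside the yellow frame. I compare those rows with the expected depth and check the lid and other cases numerically.

Run:
```python
from h import *
d=np.load('w7.npz'); im=dict(zip(['fx','fy','cx','cy'],d['K'])); T=d['T']
S=np.array([.5556,.0493,.127]);y=.091;a=np.pi/6
x=np.array([np.cos(y)*np.cos(a),np.sin(y)*np.cos(a),.5]);w=np.array([-np.cos(y)*.5,-np.sin(y)*.5,np.cos(a)]);Y=np.array([-np.sin(y),np.cos(y),0])
print('frame',proj(im,[S-.0575*x,S+.0575*x],T).round(0).tolist())
p=cv2.imread('pics/w7.png'); h=cv2.cvtColor(p,cv2.COLOR_BGR2HSV)
m=(h[...,0]>100)&(h[...,0]<130)&(h[...,1]>150)&(h[...,2]>70); m[:, :295]=0;m[:,345:]=0;m[:240]=0;m[380:]=0
ys,xs=np.nonzero(m); print('blue rows',ys.min(),ys.max(),'cols at rows',[(r,xs[ys==r].min(),xs[ys==r].max()) for r in (270,300,340)])
for k in (.02,0,-.009):
    for du in (-.004,0,.004): print(k,du,proj(im,[S+w*k+x*(du-.048),S+w*k+x*(du+.048),S+w*k+Y*.006,S+w*k-Y*.006],T).round(0).tolist())
sc=get_image('scene'); sd=get_image('side')
for i in (sc,sd):
  for l in ('lid','case_red','case_grey','screwdriver','sanitiser','calculator','case_blue'):
    for q in boxes_of(l,i)[:3]: print(l,round(q['p'],2),np.round(c2w(i,q['point']),3))
```

```text
frame [[320.0, 246.0], [320.0, 372.0]]
blue rows 254 354 cols at rows [(270, np.int64(314), np.int64(325)), (300, np.int64(314), np.int64(325)), (340, np.int64(313), np.int64(325))]
0.02 -0.004 [[321.0, 247.0], [320.0, 358.0], [327.0, 306.0], [314.0, 306.0]]
0.02 0 [[321.0, 252.0], [320.0, 363.0], [327.0, 306.0], [314.0, 306.0]]
0.02 0.004 [[321.0, 256.0], [320.0, 368.0], [327.0, 306.0], [314.0, 306.0]]
0 -0.004 [[320.0, 251.0], [320.0, 356.0], [327.0, 306.0], [314.0, 306.0]]
0 0 [[320.0, 255.0], [320.0, 361.0], [327.0, 306.0], [314.0, 306.0]]
0 0.004 [[320.0, 259.0], [320.0, 365.0], [327.0, 306.0], [314.0, 306.0]]
-0.009 -0.004 [[320.0, 253.0], [320.0, 355.0], [327.0, 307.0], [314.0, 307.0]]
-0.009 0 [[320.0, 257.0], [320.0, 360.0], [327.0, 307.0], [314.0, 307.0]]
-0.009 0.004 [[320.0, 261.0], [320.0, 364.0], [327.0, 307.0], [314.0, 307.0]]
lid 0.73 [ 0.636 -0.083  0.283]
lid 0.51 [ 0.644 -0.117  0.153]
case_red 0.75 [0.531 0.31  0.062]
case_grey 0.67 [0.498 0.372 0.063]
screwdriver 0.52 [0.419 0.044 0.027]
sanitiser 0.9 [0.725 0.217 0.087]
calculator 0.85 [ 0.381 -0.209  0.019]
case_blue 0.57 [0.36  0.222 0.021]
case_blue 0.48 [0.359 0.365 0.03 ]
lid 0.97 [ 0.618 -0.024  0.279]
lid 0.58 [0.502 0.313 0.062]
case_red 0.81 [0.499 0.312 0.063]
case_grey 0.9 [0.493 0.372 0.064]
screwdriver 0.66 [0.431 0.044 0.018]
screwdriver 0.25 [0.706 0.246 0.086]
sanitiser 0.93 [0.704 0.247 0.089]
sanitiser 0.56 [0.606 0.032 0.122]
sanitiser 0.21 [0.607 0.02  0.128]
calculator 0.65 [ 0.374 -0.195  0.018]
case_blue 0.97 [0.353 0.372 0.034]
case_blue 0.81 [0.35  0.224 0.034]
case_blue 0.6 [0.559 0.051 0.121]
```

The observed rows, 254–354, fit the case lying on the floor with its top 9 mm below the surface, resting against the slot's front end. Everything else is in place, so I hand in.

```bash
python3 -c "
from plant import *
print(job_done(), get_state()['clock'])"
```

```text
the job is handed in; nothing more can be done
the job is handed in; nothing more can be done
```

The blue note case is in the yellow-framed slot, the lid stands fully open, and I handed the job in at about 29 s of the 67 s allowed.

**Lid:** I pressed at the red mark until the force peaked at about 6.7 N and then dropped. I took that drop as the latch click. I then followed the lid up with the fingertip over about 7 s until it stood open. Contact was clear up to about 1.2 rad (2–5 N), then fell to 0.7–1.4 N near the end. Beyond the start of that stretch I can only say the hand was close to the lid. In mid-rise the force direction did not match my model, so I looked: the finger was on the lid beside the mark.

**Case:** The tool cannot tilt, so I gripped the case off-centre and pressed its rear bottom corner on the bare tray beside the slot. It swung parallel to the slot, went in 21 mm without touching, and dropped when I released it.

**Last checks:**
- In the wrist picture the case's top lies inside the frame. Its length, 101 rows, fits a depth of about 9 mm below the surface (103 expected) rather than flush with it (105–106). That difference is small, but the side camera also places it low, at z 0.121.
- The lid is open and the gripper touches nothing.
- The red and grey cases, screwdriver, calculator and sanitiser are where they were, within the detectors' scatter. The thermos and tape were not measured again.
- One low-confidence "sanitiser" report on the till was false.

I viewed 11 pictures, one over the budget of 10.

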